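# Switch on the comal corner in the safe order

### The job

Get the comal corner ready for cooking by switching things on in the safe order: with a fingertip, lightly press the blue cap (extractor fan) all the way down so that it stays down, then the yellow cap (lamp), then the red cap (hot plate). Only press, gently: leave the switches standing where they are, lift nothing, do not press the white cap, and do not disturb the cup, the tortilla press or the comal.

Things in the scene. Friction and masses are not known exactly. Their poses are not given: they have to be found in the camera images.
- fan_top (a point): Centre of the top face of the blue cap (extractor fan): an upright round cap 44 mm across, standing 22 mm above its switch's black base when up and 10 mm when latched fully down; the point moves down with the cap. Its soft cushion gives a further 1 mm for every 1.2 N of push (8 mm at most) and springs back on release. z axis up.
- fan_cap (a joint): How far the blue cap is latched down (without the give of its soft cushion): 0 to 0.002 m at the start, 0.012 m fully down against its stop. It slides straight down against a steady friction of about 2.5 N and stays where it is left (it does not spring back); a steady push of 5 to 6 N takes it to its stop.
- fan_switch: Black round base of the blue-capped switch, 72 mm across, 26 mm tall, about 0.4 kg, standing loose on the cedar shelf board; origin at the centre of its underside, z up. With the cap fully up the whole is 48 mm tall.
- lamp_top (a point): Centre of the top face of the yellow cap (lamp): an upright round cap 44 mm across, standing 22 mm above its switch's black base when up and 10 mm when latched fully down; the point moves down with the cap. Its soft cushion gives a further 1 mm for every 1.2 N of push (8 mm at most) and springs back on release. z axis up.
- lamp_cap (a joint): How far the yellow cap is latched down (without the give of its soft cushion): 0 to 0.002 m at the start, 0.012 m fully down against its stop. It slides straight down against a steady friction of about 2.5 N and stays where it is left (it does not spring back); a steady push of 5 to 6 N takes it to its stop.
- lamp_switch: Black round base of the yellow-capped switch, 72 mm across, 26 mm tall, about 0.4 kg, standing loose on the cedar shelf board; origin at the centre of its underside, z up. With the cap fully up the whole is 48 mm tall.
- plate_top (a point): Centre of the top face of the red cap (hot plate): an upright round cap 44 mm across, standing 22 mm above its switch's black base when up and 10 mm when latched fully down; the point moves down with the cap. Its soft cushion gives a further 1 mm for every 1.2 N of push (8 mm at most) and springs back on release. z axis up.
- plate_cap (a joint): How far the red cap is latched down (without the give of its soft cushion): 0 to 0.002 m at the start, 0.012 m fully down against its stop. It slides straight down against a steady friction of about 2.5 N and stays where it is left (it does not spring back); a steady push of 5 to 6 N takes it to its stop.
- plate_switch: Black round base of the red-capped switch, 72 mm across, 26 mm tall, about 0.4 kg, standing loose on the cedar shelf board; origin at the centre of its underside, z up. With the cap fully up the whole is 48 mm tall.
- radio_top (a point): Centre of the top face of the white cap (radio, to be left up): an upright round cap 44 mm across, standing 22 mm above its switch's black base when up and 10 mm when latched fully down; the point moves down with the cap. Its soft cushion gives a further 1 mm for every 1.2 N of push (8 mm at most) and springs back on release. z axis up.
- radio_cap (a joint): How far the white cap is latched down (without the give of its soft cushion): 0 to 0.002 m at the start, 0.012 m fully down against its stop. It slides straight down against a steady friction of about 2.5 N and stays where it is left (it does not spring back); a steady push of 5 to 6 N takes it to its stop.
- radio_switch: Black round base of the white-capped switch, 72 mm across, 26 mm tall, about 0.4 kg, standing loose on the cedar shelf board; origin at the centre of its underside, z up. With the cap fully up the whole is 48 mm tall.
- shelf: Fixed cedar shelf board, 200 mm (x) by 700 mm (y), its top 40 mm above the work surface (the origin's height); origin below its centre, at work-surface height. The four switches and the cup stand in a row on it, in any order, centres at least 100 mm apart.
- cup: Turquoise ceramic cup, 74 mm across the rim, 85 mm tall, loose and empty on the shelf board; origin at the centre of its underside, z up. Bystander.
- press: Black cast iron tortilla press, 180 mm across, 75 mm tall, its handle reaching 160 mm from the centre along its own -x; fixed on the table to the right of the shelf (-y side); origin at the centre of its underside. Bystander.
- comal: Terracotta clay comal, 210 mm across, leaning upright against a yellow adobe brick that stands on its robot side (200 mm tall, 210 mm wide in all), fixed on the table just past the left (+y) end of the shelf; origin at table height, below the comal's centre. Bystander.
Things that resemble listed ones, but are neither listed nor needed, are in the scene too. Leave any orange or pink look-alike of the fan_switch alone.

How it is judged:
On the way, in this order (a step that is already met when the one before it is completed fails the run):
1. the blue cap is down (value of joint fan_cap above 0.008 m), for 0.1 s.
2. the yellow cap is down (value of joint lamp_cap above 0.008 m), for 0.1 s.
3. the red cap is down (value of joint plate_cap above 0.008 m), for 0.1 s.
At the end, for the whole second after the job is handed in: Blue, yellow and red caps are each down by more than 8 of their 12 mm, the white cap by less than 5 mm; every switch stands upright (within 0.1 rad), at rest and within 20 mm of where it began; the cup is upright (within 0.1 rad) and within 15 mm of where it began (value of joint each of fan_cap, lamp_cap, plate_cap above 0.008 m and value of joint radio_cap below 0.005 m and distance of each of fan_switch, lamp_switch, plate_switch, radio_switch from where it was at the start of the episode below 0.02 m and angle between each of fan_switch, lamp_switch, plate_switch, radio_switch, cup's own z axis and vertical below 0.1 rad and linear speed of each of fan_switch, lamp_switch, plate_switch, radio_switch below 0.02 m/s and distance of cup from where it was at the start of the episode below 0.015 m); the robot touches nothing.
It fails at once if a cap is pressed out of order (yellow before blue is down, or red before blue and yellow are down), or the white cap is pressed ((value of joint lamp_cap above 0.005 m and value of joint fan_cap below 0.008 m) or (value of joint plate_cap above 0.005 m and value of joint fan_cap below 0.008 m) or (value of joint plate_cap above 0.005 m and value of joint lamp_cap below 0.008 m) or value of joint radio_cap above 0.005 m).
It fails at once if a switch is pressed hard (over 15 N) (contact force between the fingers and fan_switch above 15 N or contact force between the fingers and lamp_switch above 15 N or contact force between the fingers and plate_switch above 15 N or contact force between the fingers and radio_switch above 15 N).
It fails at once if a switch is shoved over 20 mm, tipped over 0.25 rad or lifted over 8 mm off the shelf (distance of any of fan_switch, lamp_switch, plate_switch, radio_switch from where it was at the start of the episode above 0.02 m or angle between any of fan_switch, lamp_switch, plate_switch, radio_switch's own z axis and vertical above 0.25 rad or z of any of fan_switch, lamp_switch, plate_switch, radio_switch in the frame of shelf above 0.048 m).
It fails at once if the cup is moved or tipped (over 15 mm, or 0.25 rad) (distance of cup from where it was at the start of the episode above 0.015 m or angle between cup's own z axis and vertical above 0.25 rad).
It fails at once if the robot bumps the tortilla press or the comal (over 3 N) (contact force between any of the fingers, the arm and press above 3 N or contact force between any of the fingers, the arm and comal above 3 N).
It also fails if it takes over 42 s, if anything falls off the work surface, if the arm or the gripper's body presses on something with over 40 N, if the wrist force passes 120 N, or if a joint passes its speed limit or range.

### The arm

A 6-joint arm with a two-finger parallel gripper is mounted at the origin on the work surface. World frame = base frame: x ahead of the robot, y to its left, z up, the work surface at z = 0. Lengths are in m, angles in rad, forces in N, time in s.
With the tool pointing down it reaches from about 0.275 to 0.725 m from the base axis. Payload 5.6 kg.
Tool frame: the origin (TCP) lies on the front face of the gripper's body, between the roots of the fingers; the fingertips stand 73 mm ahead of it and the grasp point (between the pads) lies grasp_offset ahead of it (grasp_offset is the distance from the TCP to the grasp point, in m); z points along the fingers, y is the line along which they close (so a half turn about z gives the same grasp; the last joint's range is limited). The gripper opens to 85 mm and grips with 20 to 120 N. Pads are 22 mm wide; open, the fingers measure 114 mm over their backs; the gripper's body (76 mm by 85 mm) begins 54 mm behind the grasp point. The pads swing forward as they close: fully open they stand 13 mm farther back than shut.
Start: joints at [1.423, 0.255, 0.108, 0, -1.424, -0.285], TCP at [0.231, 0.499, 0.304] pointing down, gripper open.
Joint ranges: [-2.95, 2.95], [-1.21, 1.97], [-1.09, 1.5], [-2.87, 1.71], [-2.94, -0.07], [-3.05, 3.05]. Speed limits (rad/s): [2.57, 2.57, 3.14, 3.14, 3.14, 3.14].

### API

Orientations are given as a unit quaternion [w, x, y, z].
In Python, from station import * gives the robot as it stands.
- The arm moves only by the tool arm_command, never from a script. Its arguments are lists of equal length, an entry for each row: "translation": the shift along the tool's x, y, z normalised to -1 to 1, where 1 is 0.3 m, a list of three; "dr": the turn, a rotation vector about the tool's x, y, z normalised to -1 to 1, where 1 is pi/2 rad, a list of three. In form: {"translation": [[dx, dy, dz], ...], "dr": [[rx, ry, rz], ...]}. A call has 1 to 10 rows; each row is the pose to reach, as a shift and turn from the pose commanded when the call began, along the tool's axes at that moment; what a row does not reach only later rows make up. A row lasts 1/8 s, in which the tool goes at most 62.5 mm and 10.7 degrees, less where a joint would pass 70% of its speed; a pose out of reach is approached as far as the arm can. A call with a number of a shift or a turn outside -1 to 1 is refused whole. A call with a gripper value outside its range is refused whole. "hand" is the closure, from 0 (fully open) to 1 (shut), set as the call begins (left out, the last holds). The fingers move at their own pace and stop on an object; the grip force is fixed at half the most. Time passes only in rows, so rows that repeat a pose let the fingers close. It gives the time, the measured TCP pose, the force, the opening and the grip force at its end, in the units of the state.
- get_state(): the state, without advancing time (a new reading comes with each control period).
- capture(name): name is "scene" or "side" or "wrist"; returns a dict with "frame" (480x640x3 uint8, blue, green, red), "vertical_fov" (degrees; the focal length in pixels is half the picture's height over the tangent of half this angle, whatever the lens; pixels are square), "cx", "cy" (the principal point, pixels), "position" and "attitude" of the camera in the world. Camera axes: x right, y up, looking along -z (the intrinsics and any distortion apply to the point x, -y, -z); pixel columns grow to the right and rows downward; lengths in m; the calibration is good to about 2 mm. A picture is of the moment at which its call begins. There is no depth.
- finish_job(): hands the job in; it is judged then, once.
Trained networks look in the newest picture that a camera, given by its name, has taken for a name from the list of things; names that differ only in an ending like _2 or _b are one class to them, and where a whole thing is asked for, a point or a joint stands for the part that bears it (a point fixed in the world has none). Each returns a list of dicts, best first, with "score" (0 to 1); they miss things now and then, are a little off and sometimes report something else, mostly with a low value. They report only what shows in the picture. A call takes as long as a camera call. They do not tell look-alikes from the thing itself.
- boxes_of(target, camera): "location" ([row, column] in pixels, amid what is visible of it).
The state is a dict: "time": time; "q": joint angles; "dq": joint speeds; "tau": joint torques, N m; "tcp_pos": TCP position; "eef_rot": TCP orientation; "force": force on the tool from outside, world axes, zero at the start; "moment": the same for the moment, N m; "finger_gap": opening from 0.0 (shut) to 1.0 (fully open); "grasp_force": force on a finger pad.
Only numpy, scipy, OpenCV 4.12 (cv2) and the standard library are available. Lean on these libraries where they do the work, as an engineer would, in place of code of your own. Each camera call takes 0.05 s, during which the arm holds its last target. There are 200 camera calls.

## Working session

There is one attempt and no reset: what is moved stays moved. The work goes in short steps, Python scripts to look and compute and a tool call to move; the robot and the scene stay as the last step left them, time stands still between calls to the robot, and variables do not carry over. Pictures are saved under pics/ and viewed, at most 10 in all, crops included, and the job is handed in when it is done.

Besides the shell and the picture viewer there is one more tool, called after "Request:" by a JSON object that holds its "api" and its "payload", one argument or row to a line. arm_command: Moves the arm, as the interface text tells. Scaled input: -1 to 1 covers 0.3 m each way for a shift and pi/2 rad each way for a turn. Its arguments: {"type":"object","properties":{"translation":{"type":"array","items":{"type":"array","items":{"type":"number"}}},"dr":{"type":"array","items":{"type":"array","items":{"type":"number"}}},"hand":{"type":"number"}},"required":["translation","dr"]}

```bash
mkdir -p pics
cat > h.py <<'E'
from station import *
import numpy as np, cv2
from scipy.spatial.transform import Rotation as R
def rot(q): return R.from_quat([q[1],q[2],q[3],q[0]])
def ray(c,rc):
    f=240/np.tan(np.radians(c["vertical_fov"])/2)
    d=np.array([(rc[1]-c["cx"])/f,-(rc[0]-c["cy"])/f,-1.])
    return rot(c["attitude"]).apply(d)
def atz(c,rc,z):
    d=ray(c,rc);p=np.array(c["position"]);return p+d*(z-p[2])/d[2]
E
python3 - <<'E'
from h import *
s=get_state();print({k:np.round(v,3) for k,v in s.items()})
for n in("scene","side"):
    c=capture(n);cv2.imwrite(f"pics/{n}0.png",c["frame"]);print(n,{k:v for k,v in c.items() if k!="frame"})
    for t in("fan_top","lamp_top","plate_top","radio_top","fan_switch","cup"):
        print(t,[(np.round(b["location"]).tolist(),round(b["score"],2),np.round(atz(c,b["location"],.088),3).tolist()) for b in boxes_of(t,n)])
E
```

```text
{'time': np.float64(0.0), 'q': array([ 1.423,  0.256,  0.107, -0.   , -1.424, -0.285]), 'dq': array([ 0.001,  0.001,  0.001, -0.001, -0.001,  0.001]), 'tau': array([ 0.0000e+00, -3.8663e+01,  2.3793e+01,  5.3650e+00, -6.0000e-03,
        0.0000e+00]), 'tcp_pos': array([0.23 , 0.499, 0.303]), 'eef_rot': array([ 0.001,  0.977, -0.215, -0.   ]), 'force': array([-0.077,  0.368, -0.519]), 'moment': array([-0.02 ,  0.025,  0.022]), 'grasp_force': np.float64(0.0), 'finger_gap': np.float64(0.999)}
scene {'vertical_fov': 53.65205170792126, 'cx': 312.17158384487874, 'cy': 227.37478802093972, 'position': array([ 1.11856247, -0.77578425,  0.79038795]), 'attitude': array([0.83967465, 0.42708101, 0.1502968 , 0.29993194])}
fan_top [([257.0, 220.0], 0.8, [0.422, -0.254, 0.088]), ([277.0, 187.0], 0.77, [0.418, -0.346, 0.088]), ([284.0, 256.0], 0.71, [0.551, -0.266, 0.088])]
lamp_top [([211.0, 366.0], 0.76, [0.576, 0.117, 0.088])]
plate_top []
radio_top [([240.0, 335.0], 0.8, [0.588, -0.033, 0.088])]
fan_switch [([284.0, 191.0], 0.95, [0.443, -0.355, 0.088]), ([292.0, 258.0], 0.79, [0.572, -0.282, 0.0
[... 163 characters left out ...]
9020967, 'cy': 236.6294646650257, 'position': array([-0.25754822, -0.89643446,  1.20181347]), 'attitude': array([ 0.86251569,  0.37255976, -0.13404965, -0.31511362])}
fan_top [([343.0, 356.0], 0.81, [0.348, -0.341, 0.088]), ([286.0, 389.0], 0.72, [0.537, -0.264, 0.088]), ([207.0, 302.0], 0.68, [0.563, 0.121, 0.088]), ([319.0, 329.0], 0.58, [0.346, -0.245, 0.088])]
lamp_top [([208.0, 303.0], 0.74, [0.563, 0.117, 0.088])]
plate_top [([193.0, 268.0], 0.71, [0.526, 0.239, 0.088])]
radio_top [([231.0, 337.0], 0.54, [0.573, -0.023, 0.088])]
fan_switch [([350.0, 353.0], 0.82, [0.329, -0.351, 0.088]), ([327.0, 325.0], 0.55, [0.323, -0.257, 0.088])]
cup [([254.0, 364.0], 0.85, [0.565, -0.14, 0.088])]
```

View pics/scene0.png

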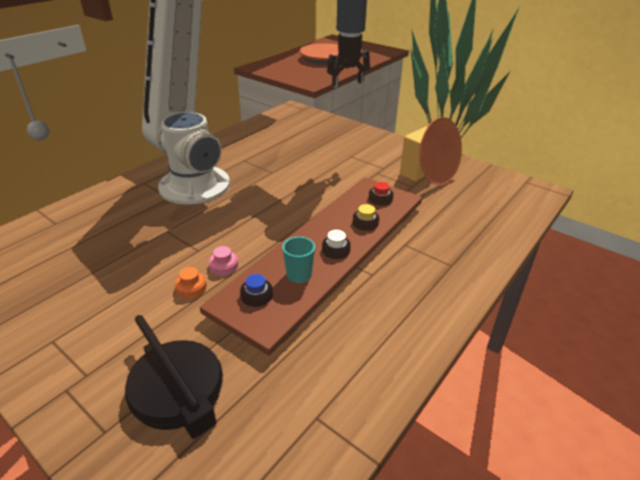

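View pics/side0.png

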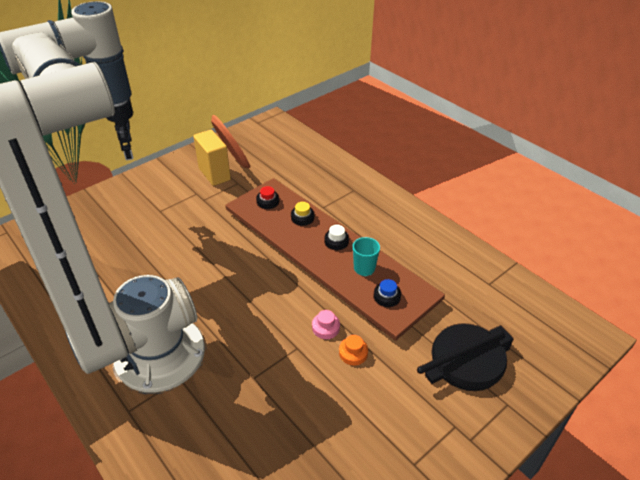

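The side picture shows red at (268,194), yellow (302,209), white (337,232), the cup (366,256) and blue (388,289) in a row on the board. The pink (326,323) and orange (354,348) look-alikes stand off the board, on the table. The blue one at (388,289) side and (256,285) scene is the fan_switch, since it has a black base, a blue cap and is on the shelf. I'll measure the caps by colour silhouette and confirm in one crop.

```bash
cat >> h.py <<'E'
from scipy.optimize import least_squares
HUE={"fan":(105,130),"lamp":(22,34),"plate":(0,6)}
def proj(c,P):
    f=240/np.tan(np.radians(c["vertical_fov"])/2)
    v=rot(c["attitude"]).inv().apply(np.asarray(P)-c["position"])
    return np.c_[c["cx"]-f*v[:,0]/v[:,2], c["cy"]+f*v[:,1]/v[:,2]]
def mask(c,n,rc,w=22):
    hsv=cv2.cvtColor(c["frame"],cv2.COLOR_BGR2HSV);lo,hi=HUE[n]
    m=cv2.inRange(hsv,(lo,150,70),(hi,255,255))
    if n=="plate": m|=cv2.inRange(hsv,(174,150,70),(180,255,255))
    k=np.zeros_like(m);r,q=map(int,rc);k[r-w:r+w,q-w:q+w]=255
    nl,l,st,ce=cv2.connectedComponentsWithStats(m&k)
    i=1+np.argmax(st[1:,4]);return ce[i],st[i,4]
def hullc(c,xy,zt=.087,zb=.066,r=.022):
    a=np.linspace(0,2*np.pi,60,endpoint=False)
    P=np.vstack([np.c_[xy[0]+r*np.cos(a),xy[1]+r*np.sin(a),0*a+z] for z in(zt,zb)])
    h=cv2.convexHull(proj(c,P).astype(np.float32));M=cv2.moments(h)
    return np.array([M["m10"],M["m01"]])/M["m00"],M["m00"]
def locate(c,n,rc,**k):
    ce,ar=mask(c,n,rc)
    s=least_squares(lambda x:hullc(c,x,**k)[0]-ce,atz(c,rc,.08)[:2],diff_step=1e-3)
    return s.x,ce,ar,hullc(c,s.x,**k)[1]
E
python3 - <<'E'
from h import *
G={"scene":{"fan":(285,256),"lamp":(212,367),"plate":(188,381)},"side":{"fan":(288,388),"lamp":(208,302),"plate":(194,267)}}
t=[]
for n in G:
    c=capture(n)
    for k,rc in G[n].items():
        x,ce,ar,ha=locate(c,k,rc);print(n,k,np.round(x,4),np.round(ce,1),ar,round(ha))
    (u0,u1,v0,v1)=(220,420,170,310) if n=="scene" else (240,440,175,315)
    t.append(cv2.resize(c["frame"][v0:v1,u0:u1],None,fx=2,fy=2,interpolation=cv2.INTER_CUBIC))
cv2.imwrite("pics/crop.png",np.hstack(t))
E
```

```text
scene fan [ 0.5326 -0.2524] [255.1 281. ] 190 355
scene lamp [0.5627 0.1391] [366.  209.3] 56 224
scene plate [0.5328 0.2616] [381.2 187.3] 161 191
side fan [ 0.5389 -0.2589] [387.9 287.1] 220 262
side lamp [0.5691 0.1277] [302.1 208.3] 167 189
side plate [0.5351 0.2571] [266.9 192.1] 165 176
```

View pics/crop.png

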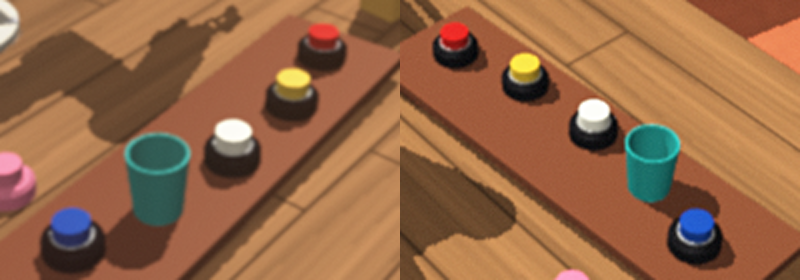

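The crop confirms a blue, a white, a yellow and a red cap on black bases, with the cup between blue and white; the caps have a grey collar below the colour. Next I'll compute the transit at the current height.

```bash
cat >> h.py <<'E'
def go(t,s=None):
    s=s or get_state(); d=rot(s["eef_rot"]).inv().apply(np.array(t)-s["tcp_pos"])/.3
    print("t",round(float(s["time"]),2),"tcp",np.round(s["tcp_pos"],4),"F",np.round(s["force"],2),"gap",round(float(s["finger_gap"]),2),"shift",np.round(d,4)); return d
E
python3 - <<'E'
from h import *
s=get_state();print(np.round(rot(s["eef_rot"]).as_matrix(),3).tolist())
go((.537,-.256,.26));go((.42,.12,.28))
E
```

```text
[[0.908, -0.419, -0.0], [-0.419, -0.908, 0.0], [-0.0, -0.0, -1.0]]
t 0.8 tcp [0.2306 0.4993 0.3039] F [ 0.71 -0.53 -0.84] gap 1.0 shift [1.983  1.8573 0.1462]
t 0.8 tcp [0.2306 0.4993 0.3039] F [ 0.71 -0.53 -0.84] gap 1.0 shift [1.1033 0.8831 0.0795]
```

Request:
{"api": "arm_command", "payload": {
  "translation": [
    [0.99, 0.93, 0.0],
    [0.99, 0.93, 0.0],
    [0.99, 0.93, 0.0],
    [0.99, 0.93, 0.0],
    [0.99, 0.93, 0.0],
    [0.99, 0.93, 0.0],
    [0.99, 0.93, 0.0],
    [0.99, 0.93, 0.0]
  ],
  "dr": [
    [0, 0, 0],
    [0, 0, 0],
    [0, 0, 0],
    [0, 0, 0],
    [0, 0, 0],
    [0, 0, 0],
    [0, 0, 0],
    [0, 0, 0]
  ],
  "hand": 1
}}

```text
time: 1.8
tcp_pos: [0.3837, 0.1197, 0.3041]
eef_rot: [-0.0, 0.976, -0.217, 0.0]
force: [0.1, 0.7, -1.1]
finger_gap: 0.004
grasp_force: 0.0
```

Request:
{"api": "arm_command", "payload": {
  "translation": [
    [0.99, 0.93, 0.14],
    [0.99, 0.93, 0.14],
    [0.99, 0.93, 0.14],
    [0.99, 0.93, 0.14],
    [0.99, 0.93, 0.14],
    [0.99, 0.93, 0.14],
    [0.99, 0.93, 0.14],
    [0.99, 0.93, 0.14],
    [0.99, 0.93, 0.14]
  ],
  "dr": [
    [0, 0, 0],
    [0, 0, 0],
    [0, 0, 0],
    [0, 0, 0],
    [0, 0, 0],
    [0, 0, 0],
    [0, 0, 0],
    [0, 0, 0],
    [0, 0, 0]
  ]
}}

```text
time: 2.92
tcp_pos: [0.5361, -0.2555, 0.2618]
eef_rot: [-0.0, 0.977, -0.214, -0.0]
force: [0.3, 0.1, -0.9]
finger_gap: -0.0
grasp_force: 0.0
```

Run:
```python
from h import *
go((.537,-.256,.2))
c=capture("wrist");cv2.imwrite("pics/w1.png",c["frame"]);print({k:v for k,v in c.items() if k!="frame"})
p=proj(c,[(.537,-.256,.088)])[0];print(p)
try: print(locate(c,"fan",(p[1],p[0])))
except Exception as e: print(e)
for w in ("fan_top",):print(boxes_of(w,"wrist"))
```

```text
t 2.92 tcp [ 0.5361 -0.2555  0.2618] F [ 0.28  0.14 -0.92] gap -0.0 shift [0.0034 0.0003 0.2058]
{'vertical_fov': 70.24517431815501, 'cx': 324.25450992529204, 'cy': 233.63784921964302, 'position': array([ 0.59520617, -0.28298613,  0.33142234]), 'attitude': array([-0.53427759,  0.07050403, -0.1098345 ,  0.83517245])}
[323.98122506 232.24774822]
(array([ 0.53601854, -0.25521352]), array([323.58654906, 230.82359427]), np.int32(1814), 2884.972323912196)
[{'location': [327.5, 454.5], 'score': 0.79}, {'location': [222.5, 325.9], 'score': 0.67}]
```

View pics/w1.png

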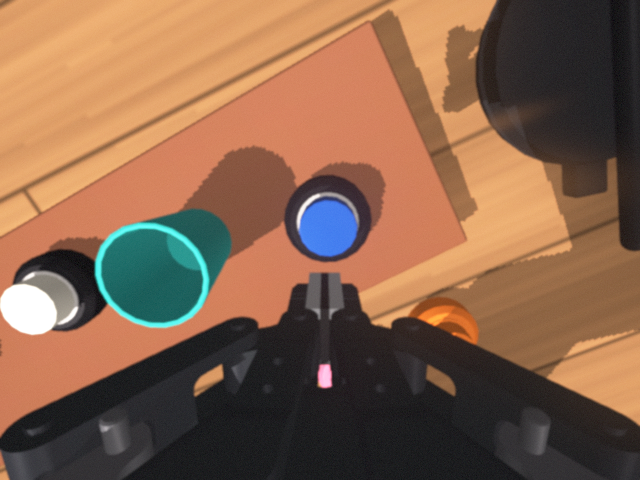

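The wrist picture shows the blue cap at about (329,227), just ahead of the fingertips, with the cup well clear at (155,275). My colour window was clipped, so I'm redoing it.

Run:
```python
from h import *
import h
c=capture("wrist"); o=h.mask; h.mask=lambda c,n,rc:o(c,n,rc,45)
for zb in(.087,.076): 
    x,ce,ar,ha=locate(c,"fan",(230,324),zb=zb); print(x,ce,ar,ha)
go((x[0],x[1],.173))
```

```text
[ 0.53838181 -0.2596968 ] [328.13540031 227.28689168] 2548 2689.9559563680086
[ 0.5376646  -0.25940771] [328.13540031 227.28689168] 2548 2792.444594767643
t 3.08 tcp [ 0.536  -0.2552  0.2625] F [-0.19  0.55 -0.2 ] gap 0.0 shift [0.0107 0.0105 0.2983]
```

Request:
{"api": "arm_command", "payload": {
  "translation": [
    [0.011, 0.01, 0.16],
    [0.011, 0.01, 0.29],
    [0.011, 0.01, 0.29],
    [0.011, 0.01, 0.29]
  ],
  "dr": [
    [0, 0, 0],
    [0, 0, 0],
    [0, 0, 0],
    [0, 0, 0]
  ]
}}

```text
time: 3.58
tcp_pos: [0.5385, -0.2605, 0.1772]
eef_rot: [0.0, 0.977, -0.214, 0.002]
force: [0.1, 0.4, 0.9]
finger_gap: -0.002
grasp_force: 0.0
```

Request:
{"api": "arm_command", "payload": {
  "translation": [
    [0, 0, 0.03],
    [0, 0, 0.05],
    [0, 0, 0.06],
    [0, 0, 0.07],
    [0, 0, 0.08],
    [0, 0, 0.08]
  ],
  "dr": [
    [0, 0, 0],
    [0, 0, 0],
    [0, 0, 0],
    [0, 0, 0],
    [0, 0, 0],
    [0, 0, 0]
  ]
}}

```text
time: 4.32
tcp_pos: [0.5376, -0.2605, 0.1508]
eef_rot: [-0.0, 0.977, -0.215, -0.0]
force: [-0.1, 0.2, 2.3]
finger_gap: 0.001
grasp_force: 1.0
```

Request:
{"api": "arm_command", "payload": {
  "translation": [
    [0, 0, 0.007],
    [0, 0, 0.014],
    [0, 0, 0.02],
    [0, 0, 0.02]
  ],
  "dr": [
    [0, 0, 0],
    [0, 0, 0],
    [0, 0, 0],
    [0, 0, 0]
  ]
}}

```text
time: 4.82
tcp_pos: [0.5377, -0.2605, 0.145]
eef_rot: [0.0, 0.977, -0.215, 0.0]
force: [0.1, 1.0, 3.6]
finger_gap: 0.004
grasp_force: 2.1
```

Request:
{"api": "arm_command", "payload": {
  "translation": [
    [0, 0, 0.003],
    [0, 0, 0.007],
    [0, 0, 0.007]
  ],
  "dr": [
    [0, 0, 0],
    [0, 0, 0],
    [0, 0, 0]
  ]
}}

```text
time: 5.2
tcp_pos: [0.5377, -0.2606, 0.1432]
eef_rot: [0.0, 0.977, -0.215, 0.0]
force: [-1.6, 2.1, 6.2]
finger_gap: -0.002
grasp_force: 3.2
```

6.2 N at the stop height, so blue is latched. I'm retreating and moving over to yellow.

Request:
{"api": "arm_command", "payload": {
  "translation": [
    [0, 0, -0.15],
    [0, 0, -0.3],
    [0, 0, -0.39],
    [-0.1, -0.2, -0.39],
    [-0.18, -0.4, -0.39],
    [-0.24, -0.62, -0.39],
    [-0.24, -0.62, -0.39],
    [-0.24, -0.62, -0.39]
  ],
  "dr": [
    [0, 0, 0],
    [0, 0, 0],
    [0, 0, 0],
    [0, 0, 0],
    [0, 0, 0],
    [0, 0, 0],
    [0, 0, 0],
    [0, 0, 0]
  ]
}}

```text
time: 6.2
tcp_pos: [0.5503, -0.061, 0.2593]
eef_rot: [0.0, 0.977, -0.214, -0.0]
force: [0.3, -0.7, 0.3]
finger_gap: 0.001
grasp_force: 0.0
```

Request:
{"api": "arm_command", "payload": {
  "translation": [
    [-0.23, -0.61, 0],
    [-0.23, -0.61, 0],
    [-0.23, -0.61, 0],
    [-0.23, -0.61, 0],
    [-0.23, -0.61, 0],
    [-0.23, -0.61, 0]
  ],
  "dr": [
    [0, 0, 0],
    [0, 0, 0],
    [0, 0, 0],
    [0, 0, 0],
    [0, 0, 0],
    [0, 0, 0]
  ]
}}

```text
time: 6.95
tcp_pos: [0.5645, 0.1317, 0.2598]
eef_rot: [0.0, 0.976, -0.216, -0.0]
force: [-0.2, 0.4, -0.4]
finger_gap: -0.002
grasp_force: 0.0
```

```bash
cat > m.py <<'E'
from h import *
import h,sys
n=sys.argv[1]; g=tuple(map(float,sys.argv[2:4]))
o=h.mask
c=capture("wrist"); cv2.imwrite(f"pics/w_{n}.png",c["frame"]); p=proj(c,[(*g,.087)])[0]
h.mask=lambda c,n,rc:o(c,n,rc,60)
x,ce,ar,ha=locate(c,n,(p[1],p[0]),zb=.078);print(p,x,ce,ar,ha)
go((x[0],x[1],.175))
s=capture("side");h.mask=o
for k,zt in (("up",.087),("down",.076)):
    x,ce,ar,ha=locate(s,"fan",(287,388),zt=zt,zb=.066+.004*0); print("fan if",k,x,ce,ar,ha)
f=cv2.resize(s["frame"][175:315,240:440],None,fx=4,fy=4,interpolation=cv2.INTER_CUBIC);cv2.imwrite(f"pics/s_{n}.png",f)
E
python3 m.py lamp .566 .131
```

```text
[323.78300693 231.84959377] [0.56841545 0.12749642] [326.70206264 225.52902979] 2618 2840.7274844765197
t 7.0 tcp [0.5645 0.1318 0.2599] F [ 0.06 -0.08  0.83] gap 0.0 shift [0.0178 0.0074 0.283 ]
fan if up [ 0.53567178 -0.26149826] [387.75531915 288.30319149] 188 263.607618519105
fan if down [ 0.53960899 -0.25835104] [387.75531915 288.30319149] 188 212.544711119961
```

View pics/s_lamp.png

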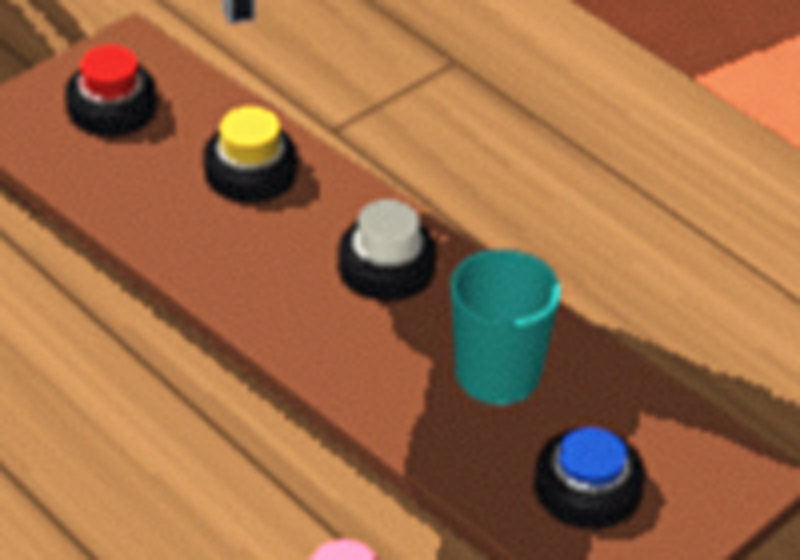

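View pics/w_lamp.png

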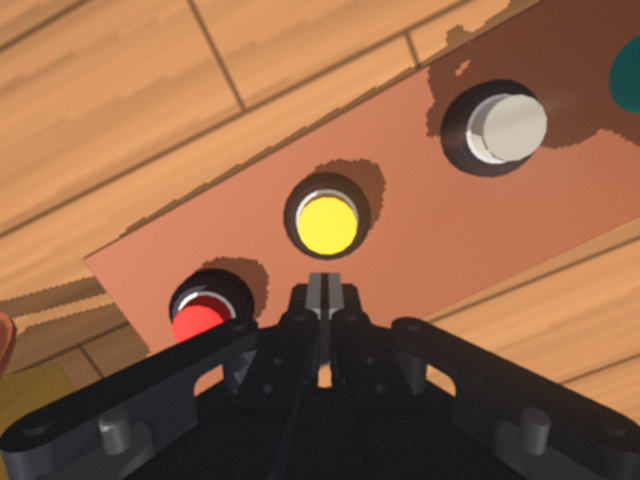

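The side crop shows blue at (590,455) sitting low with almost no cap side visible, so it is down; the others are up and nothing has moved. The wrist view has yellow at (327,225). Pressing it now.

Request:
{"api": "arm_command", "payload": {
  "translation": [
    [0.018, 0.008, 0.15],
    [0.018, 0.008, 0.26],
    [0.018, 0.008, 0.28],
    [0.018, 0.008, 0.3],
    [0.018, 0.008, 0.32],
    [0.018, 0.008, 0.335],
    [0.018, 0.008, 0.35],
    [0.018, 0.008, 0.365],
    [0.018, 0.008, 0.38],
    [0.018, 0.008, 0.38]
  ],
  "dr": [
    [0, 0, 0],
    [0, 0, 0],
    [0, 0, 0],
    [0, 0, 0],
    [0, 0, 0],
    [0, 0, 0],
    [0, 0, 0],
    [0, 0, 0],
    [0, 0, 0],
    [0, 0, 0]
  ]
}}

```text
time: 8.3
tcp_pos: [0.5686, 0.1293, 0.1459]
eef_rot: [-0.0, 0.977, -0.215, 0.0]
force: [-0.0, 0.5, 3.5]
finger_gap: 0.004
grasp_force: 1.7
```

Request:
{"api": "arm_command", "payload": {
  "translation": [
    [0, 0, 0.005],
    [0, 0, 0.009],
    [0, 0, 0.009]
  ],
  "dr": [
    [0, 0, 0],
    [0, 0, 0],
    [0, 0, 0]
  ]
}}

```text
time: 8.68
tcp_pos: [0.5686, 0.1293, 0.1437]
eef_rot: [-0.0, 0.977, -0.215, 0.001]
force: [-0.2, 0.6, 6.1]
finger_gap: -0.001
grasp_force: 3.0
```

Yellow is latched at 6.1 N. I'm lifting and moving over to red.

Request:
{"api": "arm_command", "payload": {
  "translation": [
    [0, 0, -0.15],
    [0, 0, -0.3],
    [0, 0, -0.39],
    [-0.14, -0.17, -0.39],
    [-0.286, -0.344, -0.39],
    [-0.286, -0.344, -0.39],
    [-0.286, -0.344, -0.39]
  ],
  "dr": [
    [0, 0, 0],
    [0, 0, 0],
    [0, 0, 0],
    [0, 0, 0],
    [0, 0, 0],
    [0, 0, 0],
    [0, 0, 0]
  ]
}}

```text
time: 9.55
tcp_pos: [0.5331, 0.2591, 0.2592]
eef_rot: [0.001, 0.977, -0.214, -0.001]
force: [-0.8, -0.4, -0.5]
finger_gap: 0.0
grasp_force: 0.0
```

```bash
python3 m.py plate .534 .259
python3 - <<'E'
from h import *
c=capture("side")
for n,rc,z in(("brick bottom right",(182,229),0),("brick bottom left",(185,213),0),("comal low",(166,246),.03),("shelf corner",(181,274),.04),("shelf corner2",(210,227),.04)): print(n,np.round(atz(c,rc,z),3))
E
```

```text
[323.09572842 232.82455786] [0.53462982 0.2559662 ] [326.46167751 228.85430224] 2766 2838.4336874128785
t 9.6 tcp [0.5335 0.2583 0.2595] F [-0.72 -0.11 -0.26] gap 0.0 shift [0.007  0.005  0.2815]
fan if up [ 0.53564712 -0.26137462] [387.71428571 288.28042328] 189 263.58257658267394
fan if down [ 0.53958418 -0.25822677] [387.71428571 288.28042328] 189 212.52266610832885
brick bottom right [0.524 0.461 0.   ]
brick bottom left [0.474 0.483 0.   ]
comal low [0.598 0.463 0.03 ]
shelf corner [0.613 0.326 0.04 ]
shelf corner2 [0.414 0.304 0.04 ]
```

View pics/s_plate.png

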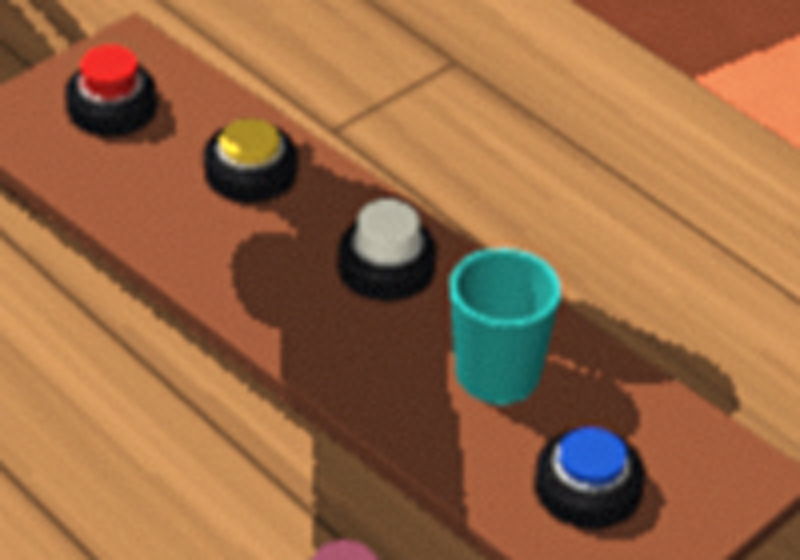

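View pics/w_plate.png

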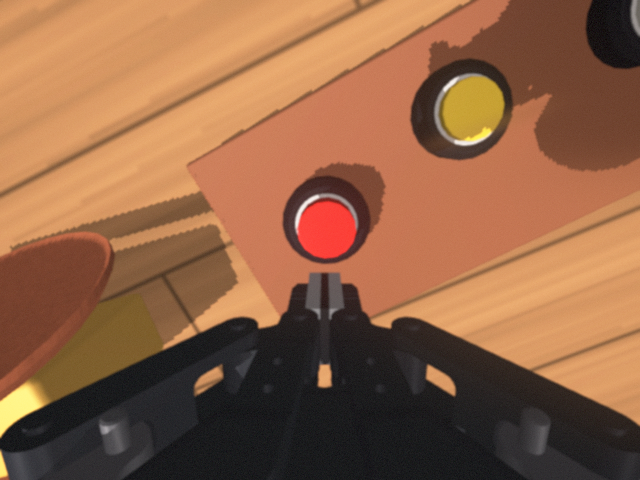

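Blue (590,455) and yellow (250,140) are both down in the side crop, with white, the cup and red unmoved. The wrist view has red at (326,229). The comal and brick are at y of about 0.46, well clear of the gripper, so I'm pressing red.

Request:
{"api": "arm_command", "payload": {
  "translation": [
    [0.007, 0.006, 0.15],
    [0.007, 0.006, 0.26],
    [0.007, 0.006, 0.28],
    [0.007, 0.006, 0.3],
    [0.007, 0.006, 0.32],
    [0.007, 0.006, 0.335],
    [0.007, 0.006, 0.35],
    [0.007, 0.006, 0.365],
    [0.007, 0.006, 0.38],
    [0.007, 0.006, 0.38]
  ],
  "dr": [
    [0, 0, 0],
    [0, 0, 0],
    [0, 0, 0],
    [0, 0, 0],
    [0, 0, 0],
    [0, 0, 0],
    [0, 0, 0],
    [0, 0, 0],
    [0, 0, 0],
    [0, 0, 0]
  ]
}}

```text
time: 10.95
tcp_pos: [0.5351, 0.2565, 0.1462]
eef_rot: [-0.0, 0.977, -0.215, 0.0]
force: [-0.6, 0.2, 3.4]
finger_gap: -0.003
grasp_force: 1.5
```

Request:
{"api": "arm_command", "payload": {
  "translation": [
    [0, 0, 0.005],
    [0, 0, 0.009],
    [0, 0, 0.009]
  ],
  "dr": [
    [0, 0, 0],
    [0, 0, 0],
    [0, 0, 0]
  ]
}}

```text
time: 11.32
tcp_pos: [0.5351, 0.2565, 0.1439]
eef_rot: [-0.0, 0.977, -0.215, 0.0]
force: [-0.6, -0.8, 6.3]
finger_gap: 0.002
grasp_force: 2.8
```

Request:
{"api": "arm_command", "payload": {
  "translation": [
    [0, 0, -0.15],
    [0, 0, -0.3],
    [0, 0, -0.45],
    [0, 0, -0.45],
    [0, 0, -0.45]
  ],
  "dr": [
    [0, 0, 0],
    [0, 0, 0],
    [0, 0, 0],
    [0, 0, 0],
    [0, 0, 0]
  ]
}}

```text
time: 11.95
tcp_pos: [0.5342, 0.2562, 0.2771]
eef_rot: [0.0, 0.977, -0.215, -0.001]
force: [-0.4, -0.5, -0.8]
finger_gap: 0.001
grasp_force: 0.0
```

Run:
```python
from h import *
s=capture("side");cv2.imwrite("pics/end.png",cv2.resize(s["frame"][175:315,240:440],None,fx=4,fy=4,interpolation=cv2.INTER_CUBIC))
```

```text
(no output)
```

View pics/end.png

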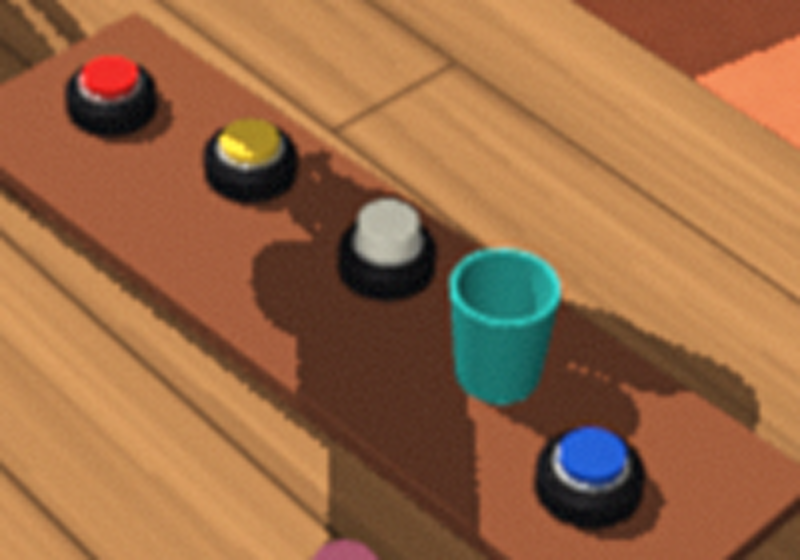

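Red (109,77), yellow (250,142) and blue (592,455) are all down. White is up, and the cup and bases have not moved.

```bash
python3 -c "
from station import *
print(finish_job())"
```

```text
the job is handed in; nothing more can be done
None
```

I pressed the blue, yellow and red caps down in that order, each with about 6 N. In the final picture all three are down, the white cap is up, and the cup and switches have not moved; the job is handed in, but no verdict came back.

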